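Set and lock the brake screw of a sample carousel

ROBOT

A 7-joint arm with a two-finger parallel gripper is mounted at the origin on the work surface. World frame = base frame: x ahead of the robot, y to its left, z up, the work surface at z = 0. Lengths are in mm, angles in rad, forces in N, time in s.
With the tool pointing down it reaches from about 375 to 925 mm from the base axis. Payload 3.1 kg.
Tool frame: the origin (TCP) lies at the very end of the fingers, on their centre line; the grasp point (between the pads) lies 19 mm behind it; z points along the fingers, y is the line along which they close (so a half turn about z gives the same grasp; the last joint's range is limited). The gripper opens to 85 mm and grips with 20 to 120 N. Pads are 22 mm wide; open, the fingers measure 114 mm over their backs; the gripper's body (76 mm by 85 mm) begins 54 mm behind the grasp point. The pads swing forward as they close: fully open they stand 13 mm farther back than shut.
Start: joints at [-1.268, 0.383, 0.044, 1.598, -0.018, 1.161, -0.05], TCP at [253.579, 598.499, 231.269] pointing down, gripper open.
Joint ranges: [-2.61, 2.61], [-0.41, 2.15], [-1.48, 1.57], [0, 2.5], [-1.57, 4.71], [0.05, 1.97], [-2.85, 2.85]. Speed limits (rad/s): [2.79, 2.79, 3.14, 3.14, 3.14, 3.14, 3.14].

INTERFACE

Orientations are given as [roll, pitch, yaw] about the fixed x, y, z axes, in that order (R = Rz(yaw) Ry(pitch) Rx(roll)).
In Python, from cell import monitor, eyes, job gives the robot as it stands.
- The arm moves only by the tool play_rows, never from a script. Its arguments are lists of equal length, an entry for each row: "grip": the opening, from -1 (shut) to 1 (fully open); "delta_pos": the shift along the world's x, y, z in m, a list of three; "twist": the turn about the world's z in degrees. A call has 1 to 20 rows; each row shifts and turns the commanded pose from where the row before left it; what a row does not reach is not made up. A row lasts 1/10 s, in which the tool goes at most 50 mm and 8.59 degrees, less where a joint would pass 70% of its speed; a pose out of reach is approached as far as the arm can. A call is refused whole if a number of a shift passes 0.05 or a number of a turn 8.59, either way. A call with a gripper value outside its range is refused whole. The fingers move at their own pace and stop on an object; "squeeze" is the grip in N (left out, the last holds). Time passes only in rows, so rows that do not move let the fingers close. It gives the time, the measured TCP pose, the force, the opening and the grip force at its end, in the units of the state.
- monitor.read_state(): the state, without advancing time (a new reading comes with each control period).
- eyes.snapshot(name): name is "scene" or "side" or "wrist"; returns (picture, depth): 480x640x3 uint8, red, green, blue; 480x640 float32, mm along the optical axis (not along the pixel's ray), 0 where there is no reading.
- eyes.calibration(name): a dict with "vertical_fov" (degrees; the focal length in pixels is half the picture's height over the tangent of half this angle, whatever the lens; pixels are square), "cx", "cy" (the principal point, pixels), "origin" and "attitude" of the camera in the world. Camera axes: x right, y down, z forward; pixel columns grow to the right and rows downward; lengths in mm; the calibration is good to about 2 mm. The wrist camera is an equidistant fisheye: a pixel r from the principal point sees the ray r / f radians off the axis. A picture is of the moment at which its call begins: read the wrist's pose just before it. calibration takes no time and is no camera call; for the wrist camera it gives the pose at the moment of the call.
- job.finish_job(): hands the job in; it is judged then, once.
The state is a dict: "clock": time; "joint_positions": joint angles; "qvel": joint speeds; "effort": joint torques, N m; "tool_pos": TCP position; "orientation": TCP orientation; "force": force on the tool from outside, world axes, zero at the start; "moment": the same for the moment, N m; "grip_width": finger opening in mm; "finger_force": force on a finger pad.
Only numpy, scipy, OpenCV 4.12 (cv2) and the standard library are available. Lean on these libraries where they do the work, as an engineer would, in place of code of your own. Each camera call takes 0.05 s, during which the arm holds its last target. There are 200 camera calls.

TASK

Set the brake of the sample carousel: turn the black thumbscrew on the white housing clockwise until you feel it bottom, firmly but only finger-tight and without forcing it, then back it off a quarter of a turn and let go. Finish by swinging the red locking lever all the way over to its other side, leaving the acrylic pieces standing around the housing undisturbed.

Things in the scene. Friction and masses are not known exactly. Their poses are not given: they have to be found in the camera images.
- unit: Carousel drive unit, fixed: white perforated housing 260 x 260 x 70 mm. Origin at the centre of its underside, on the table; z up. Its -x half carries an ivory disc (radius 68 mm, centre at x -55 mm) with clear acrylic cylinders up to 122 mm above the table. On its +x half stand the thumbscrew (x +60, y -70 mm) and the locking lever (x +60, y +75 mm).
- knob (a point): Centre of the thumbscrew's grip on its vertical axis, 104 mm above the table: an upright black bar 44 mm long (this point's x), 12 mm thick (y), its top 12 mm above this point, its foot 14 mm below, on a flange of radius 22 mm; a white dash on top marks the +x end. z up; x, y turn with it. Clockwise from above screws it in. Open fingers can be turned about the bar to regrasp.
- spindle (a joint): Travel of the screw's tip in m: 0 where it just bottoms, +0.5 mm per turn outwards (anticlockwise); a quarter turn is 0.125 mm, far below the error of this reading. It starts a quarter to just over half a turn before bottoming; the angle at which it bottoms differs each time, shows nowhere and must be felt. Friction of turning: 0.04 N m.
- shoe (a joint): Movement in m of the brake shoe that the cone of the bottomed screw pushes out: 0 when not bottomed, +0.3 mm per rad that the screw is forced on; far below the error of this reading. The bottomed screw resists like a stiff spring, 2.5 N m per rad, past the point where it just bottoms: 0.15 N m over the friction (0.018 mm) is bottomed, 0.6 N m (0.072 mm) is forced too far.
- lock (a joint): Angle of the locking lever in rad: 0 leaning to the housing's -x side (unlocked, the start), 1.0 leaning to its +x side (locked, its end stop). It stays where it is left; friction 0.06 N m.
- lock_tip (a point): Centre of the red ball (26 mm in diameter) at the end of the locking lever, 50 mm from its pivot, which lies 92 mm above the table at the housing's x +60, y +75 mm; the lever swings in the housing's x-z plane.
- flask: Loose clear acrylic double-bulb piece, 44 mm in diameter, 100 mm tall, standing on the table at the housing's +y side. Origin at the centre of its underside.
- tube: Loose clear acrylic cylinder with a paper band, 36 mm in diameter, 110 mm tall, standing on the table at the housing's -y side. Origin at the centre of its underside.
- plug: Loose clear acrylic plug, 50 mm in diameter at the foot and 24 mm above, 60 mm tall, standing on the table at the housing's +x side. Origin at the centre of its underside.

How it is judged:
By the outcome, as a careful person would: the job done as asked, in the order asked, and still so for the second after the job is handed in, with the robot touching nothing.
It also fails if it takes over 70 s, if anything falls off the work surface, if the arm or the gripper's body presses on something with over 40 N, if the wrist force passes 120 N, or if a joint passes its speed limit or range.

## Working session

There is one attempt and no reset: what is moved stays moved. The work goes in short steps, Python scripts to look and compute and a tool call to move; the robot and the scene stay as the last step left them, time stands still between calls to the robot, and variables do not carry over. Pictures are saved under pics/ and viewed, at most 10 in all, crops included, and the job is handed in when it is done.

Besides the shell and the picture viewer there is one more tool, called after "Request:" in YAML: its name, and indented under it one key for each argument. play_rows: Moves the arm, as the interface text tells. Its arguments: {"type":"object","properties":{"grip":{"type":"array","items":{"type":"number"}},"delta_pos":{"type":"array","items":{"type":"array","items":{"type":"number"}}},"twist":{"type":"array","items":{"type":"number"}},"squeeze":{"type":"number"}},"required":["grip","delta_pos","twist"]}

```bash
mkdir -p pics; ls; python3 - <<'E'
from cell import monitor, eyes
import cv2,numpy as np
print(monitor.read_state())
for n in("scene","side"):
    c=eyes.calibration(n);print(n,c)
    p,d=eyes.snapshot(n);cv2.imwrite(f"pics/{n}0.png",p[:,:,::-1]);np.savez(f"{n}0.npz",p=p,d=d)
E
```

```text
pics
{'clock': 0.0, 'joint_positions': array([-1.26778045,  0.38384105,  0.04385537,  1.59958431, -0.01790002,
        1.1612059 , -0.04989752]), 'qvel': array([-6.26685466e-04, -8.92744476e-05,  1.31498112e-03,  4.77117017e-04,
       -3.14299276e-04,  4.80391750e-05, -8.80535631e-04]), 'effort': array([-1.00895038e-04, -4.33466613e+01,  1.02454327e+00, -2.49512100e+01,
        1.06543733e-02,  1.15384013e-02, -7.52154563e-06]), 'tool_pos': array([253.25810492, 597.60120659, 229.87881101]), 'orientation': array([-3.13895110e+00,  1.50241285e-04,  2.74083917e+00]), 'force': array([ 0.39911379,  0.48903067, -0.45331428]), 'moment': array([-0.04423694, -0.02408892,  0.04324631]), 'finger_force': 0.0, 'grip_width': 85.59866827044135}
scene {'vertical_fov': 53.60590873266611, 'cx': 316.8699028993664, 'cy': 244.47066156624567, 'origin': array([1211.57429914, -331.75755362,  564.70535792]), 'attitude': array([-2.11889922,  0.01505532,  1.04111012])}
side {'vertical_fov': 52.95206156833325, 'cx': 318.8606646446211, 'cy': 243.79305763114934, 'origin': array([344.88926824, 641.12518781, 842.51039066]), 'attitude': array([-2.39975289,  0.00405168, -2.75749033])}
```

View pics/scene0.png

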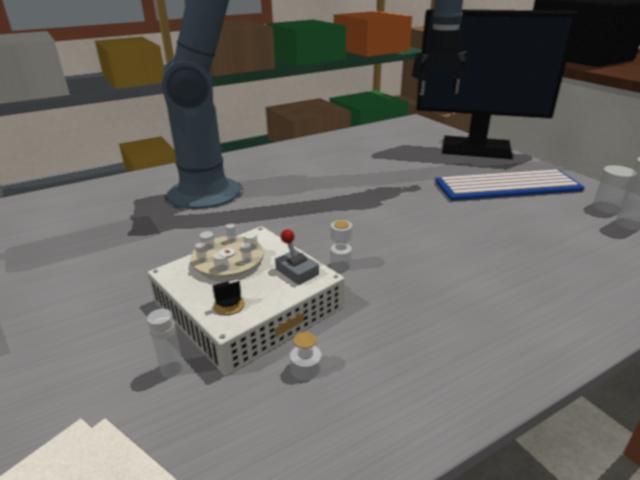

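View pics/side0.png

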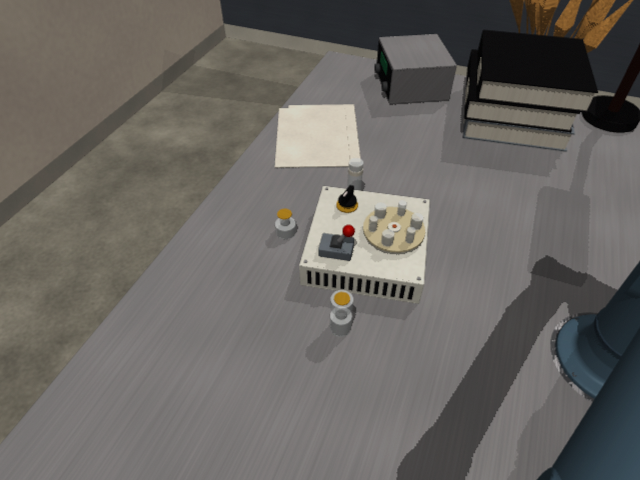

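The scene view shows the housing with its knob near (228,295), the red ball at (288,237), tube (162,345), plug (305,358) and flask (341,245). In the side view the housing's top corners are about (322,188), (430,200), (302,270) and (420,293), the knob (347,200) and the ball (348,231).

```bash
cat > h.py <<'E'
import numpy as np,cv2
from scipy.spatial.transform import Rotation as R
from cell import monitor, eyes
def rays(n,uv,c=None):
    c=c or eyes.calibration(n);f=240/np.tan(np.radians(c["vertical_fov"])/2)
    q=(np.atleast_2d(uv)-[c["cx"],c["cy"]])/f
    if n=="wrist":
        r=np.linalg.norm(q,axis=1,keepdims=True)+1e-12
        v=np.hstack([q/r*np.sin(r),np.cos(r)])
    else: v=np.hstack([q,np.ones((len(q),1))])
    return np.array(c["origin"]),v@R.from_euler("xyz",c["attitude"]).as_matrix().T, v
def plane(n,uv,z,c=None):
    o,d,_=rays(n,uv,c);return o+d*((z-o[2])/d[:,2:3])
def cloud(n,d,c=None):
    v,u=np.nonzero(d>0);o,w,cv=rays(n,np.c_[u,v],c)
    return np.c_[u,v],o+w*(d[v,u]/cv[:,2])[:,None]
def tri(a,b):
    (o1,d1,_),(o2,d2,_)=a,b;d1=d1[0];d2=d2[0]
    s=np.linalg.lstsq(np.c_[d1,-d2],o2-o1,rcond=None)[0]
    p,q=o1+s[0]*d1,o2+s[1]*d2;return (p+q)/2,np.linalg.norm(p-q)
E
python3 - <<'E'
from h import *
r=[]
for n in("scene","side"):
    z=np.load(n+"0.npz");p,d=z["p"],z["d"]
    uv,P=cloud(n,d);col=p[uv[:,1],uv[:,0]].astype(int)
    m=(abs(P[:,2]-70)<6)&(col.min(1)>120)&(uv[:,0]>140)&(uv[:,0]<440)&(uv[:,1]>180)&(uv[:,1]<370)
    M=np.zeros(d.shape,np.uint8);M[uv[m,1],uv[m,0]]=1
    k,l,s,c=cv2.connectedComponentsWithStats(cv2.morphologyEx(M,cv2.MORPH_CLOSE,np.ones((3,3))))
    i=1+s[1:,4].argmax();m2=m&(l[uv[:,1],uv[:,0]]==i)
    for Q in (P[m2][:,:2],plane(n,uv[m2],70)[:,:2]):
        rect=cv2.minAreaRect(Q.astype(np.float32));print(n,rect,np.round(cv2.boxPoints(rect)).tolist())
    print("z",np.median(P[m2][:,2]))
    red=(col[:,0]>110)&(col[:,1]<50)&(col[:,2]<60)&(uv[:,1]>180)&(uv[:,1]<300)
    c=uv[red].mean(0);print("red",c,red.sum(),np.median(P[red],0));r.append(rays(n,c))
    b=(col.max(1)<45)&(P[:,2]>85)&(P[:,2]<125)&(uv[:,0]>200)&(uv[:,0]<370)&(uv[:,1]>180)&(uv[:,1]<310)
    print("black",uv[b].mean(0),np.median(P[b],0),b.sum())
print(tri(*r))
E
```

```text
scene ((526.1272583007812, -93.56646728515625), (262.2776794433594, 260.26116943359375), 10.596261978149414) [[373.0, 10.0], [421.0, -246.0], [679.0, -197.0], [631.0, 58.0]]
scene ((530.0164184570312, -94.77113342285156), (261.26763916015625, 258.7630310058594), 10.606337547302246) [[378.0, 8.0], [425.0, -246.0], [682.0, -198.0], [635.0, 56.0]]
z 69.238059673475
red [287.26415094 233.33962264] 53 [554.23227927 -15.12779186 144.4883629 ]
black [227.84038462 293.15384615] [ 604.03905944 -153.22421111   98.0493021 ] 520
side ((527.47412109375, -93.55657958984375), (260.0621337890625, 264.212890625), 10.607755661010742) [[375.0, 12.0], [424.0, -247.0], [680.0, -199.0], [631.0, 60.0]]
side ((527.0009765625, -92.69721984863281), (258.7916564941406, 262.14227294921875), 10.617961883544922) [[376.0, 12.0], [424.0, -245.0], [678.0, -198.0], [630.0, 60.0]]
z 70.42680655157397
red [348.         229.10958904] 73 [547.16087963  -8.76327466 145.547436  ]
black [346.23954373 204.87072243] [ 593.36465574 -140.95352441   98.13558606] 263
(array([548.73165333, -12.61092766, 141.35423087]), np.float64(0.7628662191659373))
```

Housing is at (527.5, -93.5) with yaw 10.6°; that puts the knob at (599, -151) and the lever pivot at (573, -9). I'll go above the knob.

Request:
play_rows:
  grip: [1,1,1,1,1,1,1,1,1,1,1,1,1,1,1,1,1,1,1,1]
  delta_pos:
    - [0.0173,-0.0375,0.001]
    - [0.0173,-0.0375,0.001]
    - [0.0173,-0.0375,0.001]
    - [0.0173,-0.0375,0.001]
    - [0.0173,-0.0375,0.001]
    - [0.0173,-0.0375,0.001]
    - [0.0173,-0.0375,0.001]
    - [0.0173,-0.0375,0.001]
    - [0.0173,-0.0375,0.001]
    - [0.0173,-0.0375,0.001]
    - [0.0173,-0.0375,0.001]
    - [0.0173,-0.0375,0.001]
    - [0.0173,-0.0375,0.001]
    - [0.0173,-0.0375,0.001]
    - [0.0173,-0.0375,0.001]
    - [0.0173,-0.0375,0.001]
    - [0.0173,-0.0375,0.001]
    - [0.0173,-0.0375,0.001]
    - [0.0173,-0.0375,0.001]
    - [0.0173,-0.0375,0.001]
  twist: [0,0,0,0,0,0,0,0,0,0,0,0,0,0,0,0,0,0,0,0]
  squeeze: 50

```text
clock: 2.1
tool_pos: [599.8, -152.7, 250.7]
orientation: [3.142, -0.001, 2.741]
force: [0.6, 0.1, 0.7]
grip_width: 85.1
finger_force: 0.0
```

```bash
python3 - <<'E'
from h import *
s=monitor.read_state();print(s)
c=eyes.calibration("wrist");p,d=eyes.snapshot("wrist");print(c)
np.savez("w1.npz",p=p,d=d,c=c);cv2.imwrite("pics/w1.png",p[:,:,::-1])
E
```

```text
{'clock': 2.1, 'joint_positions': array([-0.30335605,  0.34770742,  0.60730676,  1.67814933, -0.21175862,
        1.18314359,  1.52715366]), 'qvel': array([ 0.66079116,  0.56015338,  0.10244256, -0.63379615, -0.35316078,
        0.19036839,  0.7851902 ]), 'effort': array([ -1.59941968, -38.30390453,   6.19962081, -22.83614516,
         0.33429128,  -0.04678409,  -0.503552  ]), 'tool_pos': array([ 599.75042189, -152.67192231,  250.73841481]), 'orientation': array([ 3.14157795e+00, -9.97638868e-04,  2.74130831e+00]), 'force': array([0.55511068, 0.14004643, 0.7364862 ]), 'moment': array([ 0.00634735, -0.07033629,  0.07104224]), 'finger_force': 0.0, 'grip_width': 85.05093295244278}
{'vertical_fov': 65.70646984690485, 'cx': 313.9372178323505, 'cy': 238.69586363172954, 'origin': array([ 537.72804429, -125.01338655,  393.90451926]), 'attitude': array([2.86968829e+00, 5.88282525e-04, 1.17072940e+00])}
```

View pics/w1.png

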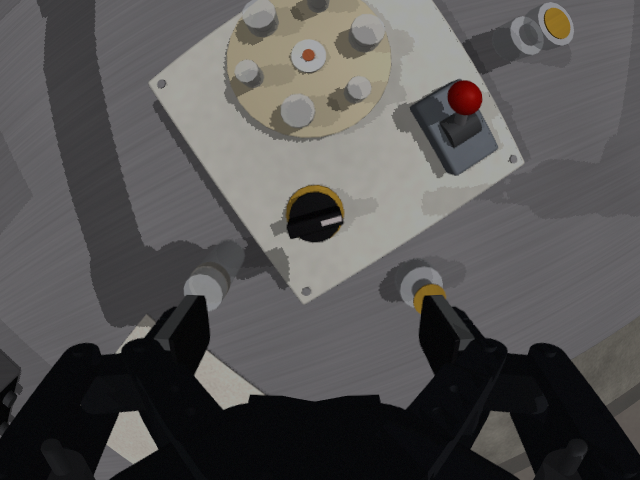

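The wrist view shows the knob at (315,216), with its bar running from about (288,228) to (343,220) and the dash at (331,221). The ball is at (465,98), tube (205,290), plug (425,290) and flask (530,35).

```bash
python3 - <<'E'
from h import *
z=np.load("w1.npz",allow_pickle=True);p,c=z["p"],z["c"].item()
x0,y0=275,170
k=p[y0:250,x0:360].astype(int)
g=k.min(2)
n,l,s,ce=cv2.connectedComponentsWithStats(((g>130)).astype(np.uint8))
for i in range(1,n):
    if 5<s[i,4]<150:
        v,u=np.nonzero(l==i);P=plane("wrist",np.c_[u+x0,v+y0],116,c)[:,:2]
        r=cv2.fitLine(P.astype(np.float32),cv2.DIST_L2,0,.01,.01).ravel()
        print(s[i],ce[i]+[x0,y0],P.mean(0),np.degrees(np.arctan2(r[1],r[0])),cv2.minAreaRect(P.astype(np.float32)))
cv2.imwrite("pics/k1.png",cv2.resize(p[y0:250,x0:360,::-1],None,fx=7,fy=7,interpolation=cv2.INTER_CUBIC))
E
```

```text
[46 47 20  9 81] [330.74074074 220.50617284] [ 600.70675861 -137.83190262] 82.51348 ((600.719970703125, -137.7896270751953), (15.064023971557617, 3.332888603210449), 83.99763488769531)
```

View pics/k1.png

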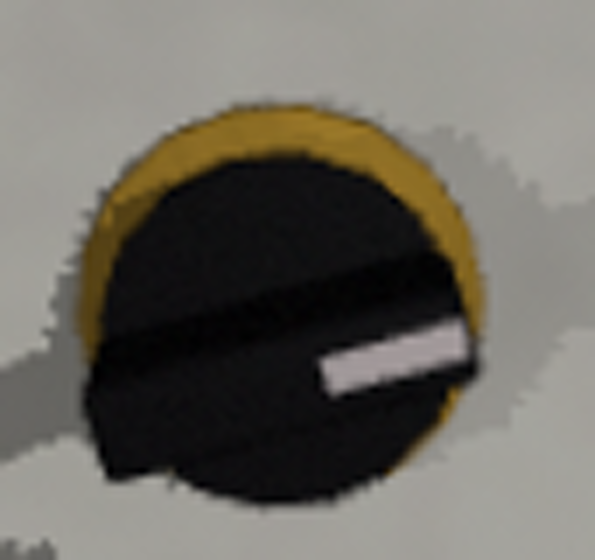

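Request:
play_rows:
  grip: [1,1,1,1,1,1,1,1,1,1,1]
  delta_pos:
    - [0,0,-0.01]
    - [0,0,-0.01]
    - [0,0,-0.01]
    - [0,0,-0.01]
    - [0,0,-0.01]
    - [0,0,-0.01]
    - [0,0,-0.01]
    - [0,0,-0.01]
    - [0,0,-0.01]
    - [0,0,0]
    - [0,0,0]
  twist: [-8.2,-8.2,-8.2,-8.2,-8.2,-8.2,-8.2,-8.2,-8.2,0,0]

```text
clock: 3.25
tool_pos: [599.2, -151.1, 160.8]
orientation: [-3.14, 0.0, 1.456]
force: [0.7, 0.4, -0.9]
grip_width: 85.3
finger_force: 0.0
```

```bash
python3 -c "
from h import *
s=monitor.read_state();print(s['tool_pos'],np.degrees(s['orientation']),s['joint_positions'],s['force'],s['moment'])"
```

```text
[ 599.16840203 -151.11452976  160.82450652] [-1.79924249e+02  1.38414752e-02  8.34266392e+01] [-0.45314316  0.50848522  0.82140559  1.77015609 -0.42273323  1.05055561
  0.40643114] [ 0.69505328  0.3687264  -0.92236164] [ 0.04264782 -0.02244167 -0.01268921]
```

Request:
play_rows:
  grip: [1,1,1,1,-1,-1,-1,-1,-1,-1,-1,-1,-1,-1]
  delta_pos:
    - [0,0,-0.022]
    - [0,0,-0.022]
    - [0,0,-0.021]
    - [0,0,0]
    - [0,0,0]
    - [0,0,0]
    - [0,0,0]
    - [0,0,0]
    - [0,0,0]
    - [0,0,0]
    - [0,0,0]
    - [0,0,0]
    - [0,0,0]
    - [0,0,0]
  twist: [0,0,0,0,0,0,0,0,0,0,0,0,0,0]
  squeeze: 50

```text
clock: 4.65
tool_pos: [598.7, -151.4, 97.1]
orientation: [-3.139, -0.001, 1.453]
force: [-4.0, 1.1, 6.2]
grip_width: 11.0
finger_force: 51.4
```

```bash
cat > st.py <<'E'
from h import *
import sys
s=monitor.read_state();print(s['clock'],s['tool_pos'].round(1),np.degrees(s['orientation']).round(2),"j7",s['joint_positions'][6].round(2),"F",s['force'].round(2),"M",s['moment'].round(3),s['grip_width'].round(1),round(float(s['finger_force']),1),'tau7',s['effort'][6].round(3))
E
python3 st.py
```

```text
Traceback (most recent call last):
  File "st.py", line 3, in <module>
    s=monitor.read_state();print(s['clock'],s['tool_pos'].round(1),np.degrees(s['orientation']).round(2),"j7",s['joint_positions'][6].round(2),"F",s['force'].round(2),"M",s['moment'].round(3),s['grip_width'].round(1),round(float(s['finger_force']),1),'tau7',s['effort'][6].round(3))
                                                                                                                                                                                                ^^^^^^^^^^^^^^^^^^^^^
AttributeError: 'float' object has no attribute 'round'
```

```bash
sed -i "s/s\['grip_width'\].round(1)/round(float(s['grip_width']),1)/" st.py; python3 st.py
```

```text
4.65 [ 598.7 -151.4   97.1] [-1.7988e+02 -7.0000e-02  8.3230e+01] j7 0.45 F [-4.02  1.12  6.23] M [0.196 0.748 0.015] 11.0 51.4 tau7 0.003
```

Request:
play_rows:
  grip: [-1,-1,-1,-1,-1,-1,-1,-1,-1,-1,-1,-1]
  delta_pos:
    - [-0.0005,0,0]
    - [0,0,0]
    - [0,0,0]
    - [0,0,0]
    - [0,0,0]
    - [0,0,0]
    - [0,0,0]
    - [0,0,0]
    - [0,0,0]
    - [0,0,0]
    - [0,0,0]
    - [0,0,0]
  twist: [-7,-8,-8,-8,-8,-8,-8,-8,-8,-5,0,0]

```text
clock: 5.85
tool_pos: [598.7, -151.6, 97.2]
orientation: [-3.141, 0.001, 0.127]
force: [-2.8, 0.4, 5.5]
grip_width: 11.1
finger_force: 51.4
```

```bash
python3 st.py
```

```text
5.85 [ 598.7 -151.6   97.2] [-1.7997e+02  5.0000e-02  7.2600e+00] j7 -0.68 F [-2.77  0.39  5.53] M [ 0.107  0.532 -0.016] 11.1 51.4 tau7 -0.026
```

Request:
play_rows:
  grip: [-1,-1,-1,-1,-1]
  delta_pos:
    - [0,0,0]
    - [0,0,0]
    - [0,0,0]
    - [0,0,0]
    - [0,0,0]
  twist: [-5,-5,-4,0,0]

```text
clock: 6.35
tool_pos: [598.7, -151.7, 97.2]
orientation: [-3.141, 0.001, -0.117]
force: [-2.2, 0.8, 5.8]
grip_width: 10.8
finger_force: 51.4
```

```bash
python3 st.py
```

```text
6.35 [ 598.7 -151.7   97.2] [-1.7998e+02  5.0000e-02 -6.7300e+00] j7 -0.89 F [-2.15  0.78  5.83] M [0.089 0.572 0.054] 10.8 51.4 tau7 -0.029
```

Request:
play_rows:
  grip: [-1,-1,-1,-1]
  delta_pos:
    - [0,0,0]
    - [0,0,0]
    - [0,0,0]
    - [0,0,0]
  twist: [-3,-3,0,0]

```text
clock: 6.75
tool_pos: [598.7, -151.7, 97.2]
orientation: [-3.141, 0.001, -0.222]
force: [-2.3, 1.0, 5.0]
grip_width: 10.6
finger_force: 51.4
```

```bash
python3 st.py
```

```text
6.75 [ 598.7 -151.7   97.2] [-1.7999e+02  6.0000e-02 -1.2730e+01] j7 -0.98 F [-2.26  0.98  4.99] M [ 0.153  0.563 -0.008] 10.6 51.4 tau7 -0.032
```

Request:
play_rows:
  grip: [-1,-1,-1,-1]
  delta_pos:
    - [0,0,0]
    - [0,0,0]
    - [0,0,0]
    - [0,0,0]
  twist: [-3,-3,0,0]

```text
clock: 7.15
tool_pos: [598.7, -151.7, 97.2]
orientation: [-3.142, 0.001, -0.327]
force: [-3.0, 0.2, 5.6]
grip_width: 10.5
finger_force: 51.4
```

```bash
python3 st.py
```

```text
7.15 [ 598.7 -151.7   97.2] [-1.7999e+02  5.0000e-02 -1.8730e+01] j7 -1.07 F [-3.05  0.15  5.58] M [ 0.136  0.618 -0.015] 10.5 51.4 tau7 -0.032
```

Request:
play_rows:
  grip: [-1,-1,-1,-1]
  delta_pos:
    - [0,0,0]
    - [0,0,0]
    - [0,0,0]
    - [0,0,0]
  twist: [-3,-3,0,0]

```text
clock: 7.55
tool_pos: [598.7, -151.7, 97.2]
orientation: [3.142, 0.001, -0.432]
force: [-3.9, 0.5, 5.3]
grip_width: 10.7
finger_force: 51.4
```

```bash
python3 st.py
```

```text
7.55 [ 598.7 -151.7   97.2] [ 1.800e+02  5.000e-02 -2.473e+01] j7 -1.16 F [-3.89  0.46  5.3 ] M [0.139 0.575 0.058] 10.7 51.4 tau7 -0.032
```

Request:
play_rows:
  grip: [-1,-1,-1,-1]
  delta_pos:
    - [0,0,0]
    - [0,0,0]
    - [0,0,0]
    - [0,0,0]
  twist: [-3,-3,0,0]

```text
clock: 7.95
tool_pos: [598.7, -151.7, 97.2]
orientation: [3.141, 0.001, -0.536]
force: [-2.6, 1.1, 4.7]
grip_width: 11.1
finger_force: 51.4
```

```bash
python3 st.py
```

```text
7.95 [ 598.7 -151.7   97.2] [ 1.7999e+02  6.0000e-02 -3.0720e+01] j7 -1.26 F [-2.63  1.1   4.68] M [0.088 0.577 0.094] 11.1 51.4 tau7 -0.033
```

Request:
play_rows:
  grip: [-1,-1,-1,-1]
  delta_pos:
    - [0,0,0]
    - [0,0,0]
    - [0,0,0]
    - [0,0,0]
  twist: [-3,-3,0,0]

```text
clock: 8.35
tool_pos: [598.6, -151.7, 97.2]
orientation: [3.141, 0.001, -0.641]
force: [-1.5, 0.7, 5.9]
grip_width: 11.4
finger_force: 51.4
```

```bash
python3 st.py
```

```text
8.35 [ 598.6 -151.7   97.2] [ 1.7998e+02  5.0000e-02 -3.6730e+01] j7 -1.35 F [-1.54  0.65  5.88] M [ 0.089  0.594 -0.022] 11.4 51.4 tau7 -0.033
```

Request:
play_rows:
  grip: [-1,-1,-1,-1]
  delta_pos:
    - [0,0,0]
    - [0,0,0]
    - [0,0,0]
    - [0,0,0]
  twist: [-3,-3,0,0]

```text
clock: 8.75
tool_pos: [598.6, -151.7, 97.2]
orientation: [3.141, 0.001, -0.746]
force: [-2.1, 1.4, 4.9]
grip_width: 10.5
finger_force: 51.4
```

```bash
python3 st.py
```

```text
8.75 [ 598.6 -151.7   97.2] [ 1.7997e+02  5.0000e-02 -4.2730e+01] j7 -1.44 F [-2.08  1.42  4.89] M [0.199 0.563 0.033] 10.5 51.4 tau7 -0.033
```

Request:
play_rows:
  grip: [-1,-1,-1,-1]
  delta_pos:
    - [0,0,0]
    - [0,0,0]
    - [0,0,0]
    - [0,0,0]
  twist: [-3,-3,0,0]

```text
clock: 9.15
tool_pos: [598.6, -151.7, 97.2]
orientation: [3.141, 0.001, -0.85]
force: [-2.0, 0.9, 5.1]
grip_width: 10.9
finger_force: 51.4
```

```bash
python3 st.py
```

```text
9.15 [ 598.6 -151.7   97.2] [ 1.7997e+02  5.0000e-02 -4.8730e+01] j7 -1.53 F [-2.04  0.87  5.14] M [0.167 0.643 0.018] 10.9 51.4 tau7 -0.033
```

Request:
play_rows:
  grip: [-1,-1,-1,-1]
  delta_pos:
    - [0,0,0]
    - [0,0,0]
    - [0,0,0]
    - [0,0,0]
  twist: [-3,-3,0,0]

```text
clock: 9.55
tool_pos: [598.6, -151.7, 97.2]
orientation: [3.141, 0.001, -0.954]
force: [-1.8, 0.9, 5.4]
grip_width: 10.7
finger_force: 51.5
```

```bash
python3 st.py
```

```text
9.55 [ 598.6 -151.7   97.2] [ 1.7994e+02  4.0000e-02 -5.4660e+01] j7 -1.63 F [-1.8   0.94  5.41] M [0.086 0.601 0.226] 10.7 51.5 tau7 -0.242
```

Request:
play_rows:
  grip: [-1,-1,-1,-1]
  delta_pos:
    - [0,0,0]
    - [0,0,0]
    - [0,0,0]
    - [0,0,0]
  twist: [-1.5,-1.5,0,0]

```text
clock: 9.95
tool_pos: [598.6, -151.7, 97.2]
orientation: [3.14, 0.001, -1.006]
force: [-2.7, 0.3, 4.9]
grip_width: 11.2
finger_force: 51.6
```

```bash
python3 st.py
```

```text
9.95 [ 598.6 -151.7   97.2] [ 1.7994e+02  3.0000e-02 -5.7670e+01] j7 -1.67 F [-2.68  0.26  4.94] M [0.13  0.694 0.334] 11.2 51.6 tau7 -0.36
```

Request:
play_rows:
  grip: [-1,-1,-1,-1,-1,-1,-1,-1,-1,-1,-1,-1,-1,-1]
  delta_pos:
    - [0,0,0]
    - [0,0,0]
    - [0,0,0]
    - [0,0,0]
    - [0,0,0]
    - [0,0,0]
    - [0,0,0]
    - [0,0,0]
    - [0,0,0]
    - [0,0,0]
    - [0,0,0]
    - [0,0,0]
    - [0,0,0]
    - [0,0,0]
  twist: [5,8,8,8,8,8,8,8,8,8,8,6,4,0]

```text
clock: 11.35
tool_pos: [598.7, -151.5, 97.1]
orientation: [-3.14, -0.001, 0.65]
force: [-3.5, 0.4, 7.5]
grip_width: 11.0
finger_force: 51.4
```

```bash
python3 st.py
```

```text
11.35 [ 598.7 -151.5   97.1] [-1.7992e+02 -4.0000e-02  3.7220e+01] j7 -0.23 F [-3.48  0.39  7.53] M [0.197 0.64  0.013] 11.0 51.4 tau7 0.236
```

Request:
play_rows:
  grip: [0.6,0.6,0.6,0.8,0.8,0.8,1,1,1,1,1,1]
  delta_pos:
    - [0,0,0]
    - [0,0,0]
    - [0,0,0]
    - [0,0,0]
    - [0,0,0]
    - [0,0,0.01]
    - [0,0,0.03]
    - [0,0,0.03]
    - [0,0,0.03]
    - [0,0,0.03]
    - [0,0,0.02]
    - [0,0,0]
  twist: [0,0,0,0,0,0,0,0,0,0,0,0]

```text
clock: 12.55
tool_pos: [601.2, -153.0, 250.6]
orientation: [3.136, -0.005, 0.649]
force: [0.1, -0.4, -0.1]
grip_width: 85.0
finger_force: 0.0
```

```bash
python3 st.py; python3 - <<'E'
from h import *
c=eyes.calibration("wrist");p,d=eyes.snapshot("wrist")
np.savez("w2.npz",p=p,d=d,c=c);cv2.imwrite("pics/w2.png",p[:,:,::-1])
E
```

```text
12.55 [ 601.2 -153.   250.6] [179.68  -0.29  37.21] j7 -0.34 F [ 0.08 -0.43 -0.06] M [-0.051 -0.009  0.051] 85.0 0.0 tau7 -0.045
```

View pics/w2.png

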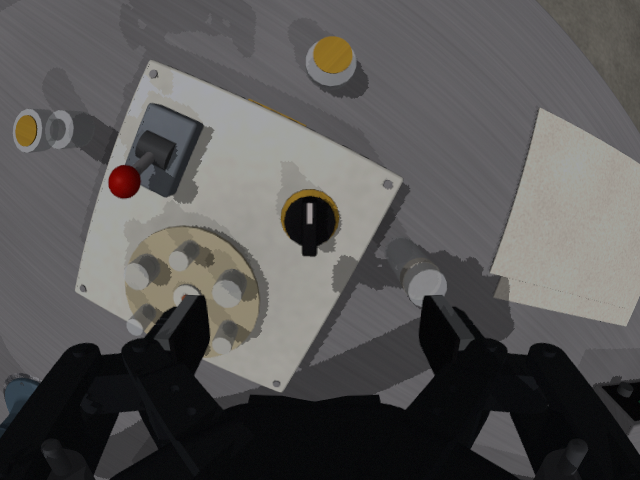

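The knob at (310,222) has turned with the tool: its bar and dash line up with the image's vertical. Tube, plug and flask stand undisturbed. Next is the lever, with shut fingers on the ball's -x side.

Request:
play_rows:
  grip: [-1,-1,-1,-1,-1,-1,-1,-1,-1,-1,-1,-1,-1,-1]
  delta_pos:
    - [-0.0219,0.0333,0]
    - [-0.0219,0.0333,0]
    - [-0.0219,0.0333,0]
    - [-0.0219,0.0334,0]
    - [0,0,0]
    - [0,0,0]
    - [0,0,0]
    - [0,0,-0.025]
    - [0,0,-0.025]
    - [0,0,-0.025]
    - [0,0,-0.025]
    - [0,0,-0.026]
    - [0,0,0]
    - [0,0,0]
  twist: [-6.6,-6.6,-6.6,-6.6,0,0,0,0,0,0,0,0,0,0]

```text
clock: 14.0
tool_pos: [511.6, -20.8, 120.5]
orientation: [3.141, 0.0, 0.185]
force: [0.5, -0.6, 0.2]
grip_width: -0.2
finger_force: 0.0
```

```bash
python3 st.py
```

```text
14.0 [511.6 -20.8 120.5] [1.7995e+02 3.0000e-02 1.0590e+01] j7 -0.89 F [ 0.49 -0.6   0.22] M [-0.031 -0.036 -0.006] -0.2 0.0 tau7 0.008
```

Request:
play_rows:
  grip: [-1,-1,-1,-1,-1,-1,-1,-1,-1]
  delta_pos:
    - [0.00688,0.00129,0]
    - [0.00688,0.00129,0]
    - [0.00688,0.00129,0]
    - [0.00688,0.00129,0]
    - [0.00688,0.00129,0]
    - [0.00688,0.00129,0]
    - [0.00688,0.00129,0]
    - [0.00688,0.00129,0]
    - [0,0,0]
  twist: [0,0,0,0,0,0,0,0,0]

```text
clock: 14.9
tool_pos: [567.9, -7.1, 120.2]
orientation: [3.141, -0.001, 0.19]
force: [-0.0, -0.3, -0.5]
grip_width: 0.1
finger_force: 0.0
```

```bash
python3 st.py
```

```text
14.9 [567.9  -7.1 120.2] [ 1.7997e+02 -8.0000e-02  1.0910e+01] j7 -0.9 F [-0.05 -0.25 -0.54] M [-0.031  0.026  0.02 ] 0.1 0.0 tau7 -0.007
```

Request:
play_rows:
  grip: [-1,-1,-1,-1]
  delta_pos:
    - [0.002,0,0]
    - [0.002,0,0]
    - [0.002,0,0]
    - [0,0,0]
  twist: [0,0,0,0]

```text
clock: 15.3
tool_pos: [571.7, -7.5, 119.8]
orientation: [-3.14, 0.002, 0.189]
force: [-2.3, 1.0, -0.3]
grip_width: 0.0
finger_force: 1.1
```

```bash
python3 st.py; python3 - <<'E'
from h import *
r=[]
for n in("scene","side","wrist"):
    c=eyes.calibration(n);p,d=eyes.snapshot(n);cv2.imwrite(f"pics/{n}3.png",p[:,:,::-1]);q=p.astype(int)
    m=(q[...,0]>110)&(q[...,1]<50)&(q[...,2]<60)
    if n!="wrist":m[:180]=0;m[300:]=0
    v,u=np.nonzero(m);print(n,u.mean(),v.mean(),len(u),plane(n,[u.mean(),v.mean()],136,c))
E
```

```text
15.3 [571.7  -7.5 119.8] [-1.7993e+02  1.1000e-01  1.0840e+01] j7 -0.9 F [-2.27  1.03 -0.34] M [0.201 0.484 0.011] 0.0 1.1 tau7 -0.013
scene 304.8545454545455 243.45454545454547 55 [[588.31730021   1.45537403 136.        ]]
side 323.1914893617021 226.91489361702128 47 [[599.54358528  -5.03804568 136.        ]]
wrist 310.5871610403984 268.1499723298285 1807 [[593.51718412  -1.25646551 136.        ]]
```

View pics/wrist3.png

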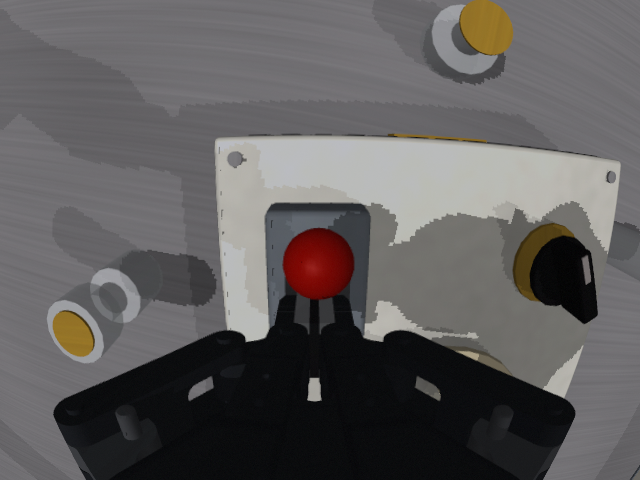

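The wrist view shows the fingertips against the ball at (318,263), which is near the far side. I'll keep pushing until the stop is felt.

Request:
play_rows:
  grip: [-1,-1,-1,-1]
  delta_pos:
    - [0.0015,0.0003,0]
    - [0.0015,0.0003,0]
    - [0.001,0,0]
    - [0,0,0]
  twist: [0,0,0,0]

```text
clock: 15.85
tool_pos: [571.9, -7.5, 119.6]
orientation: [-3.137, 0.01, 0.188]
force: [-11.3, 1.5, 6.9]
grip_width: 0.0
finger_force: 5.6
```

```bash
python3 st.py
```

```text
15.85 [571.9  -7.5 119.6] [-179.76    0.56   10.79] j7 -0.9 F [-11.26   1.53   6.93] M [0.363 2.244 0.02 ] 0.0 5.6 tau7 -0.026
```

Request:
play_rows:
  grip: [-1,-1,-1,-1,-1,-1,-1,-1,-1,-1]
  delta_pos:
    - [-0.01,-0.002,0]
    - [-0.02,-0.004,0]
    - [-0.01,-0.002,0.01]
    - [0,0,0.04]
    - [0,0,0.04]
    - [0,0,0.04]
    - [-0.03,0,0.03]
    - [-0.03,0,0]
    - [0,0,0]
    - [0,0,0]
  twist: [0,0,0,0,0,0,0,0,0,0]

```text
clock: 16.85
tool_pos: [491.5, -14.2, 280.4]
orientation: [-3.134, 0.001, 0.189]
force: [0.1, 0.1, -0.0]
grip_width: 0.1
finger_force: 0.0
```

```bash
python3 st.py; python3 - <<'E'
from h import *
r=[]
for n in("scene","side"):
    c=eyes.calibration(n);p,d=eyes.snapshot(n);cv2.imwrite(f"pics/{n}4.png",p[:,:,::-1]);q=p.astype(int)
    m=(q[...,0]>110)&(q[...,1]<50)&(q[...,2]<60)
    m[:180]=0;m[300:]=0
    v,u=np.nonzero(m);print(n,u.mean(),v.mean(),len(u));r.append(rays(n,[u.mean(),v.mean()],c))
print(tri(*r))
E
```

```text
16.85 [491.5 -14.2 280.4] [-1.7959e+02  3.0000e-02  1.0830e+01] j7 -1.28 F [ 0.14  0.05 -0.02] M [ 0.014 -0.02   0.002] 0.1 0.0 tau7 -0.039
scene 304.4590163934426 243.98360655737704 61
side 324.84722222222223 226.13888888888889 72
(array([595.74559806,  -3.71821677, 140.62917492]), np.float64(0.7905730154852078))
```

View pics/scene4.png

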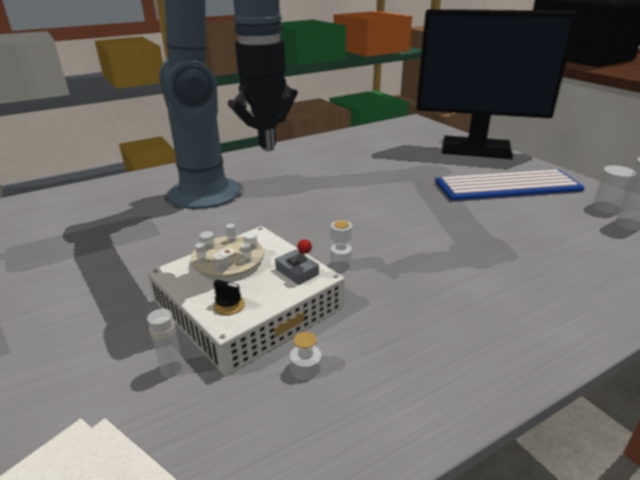

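The ball at (304,244) triangulates to the locked position. The tube (162,345), plug (305,358) and flask (341,245) have not moved, and the arm is clear.

```bash
python3 -c "
from cell import job;print(job.finish_job())"
```

```text
the job is handed in; nothing more can be done
None
```

I turned the thumbscrew in until it bottomed at about 0.3 N m over friction, backed it off about a quarter turn, let go, swung the lever to its locked stop with the acrylic pieces undisturbed, and handed the job in after about 17 s; no verdict came back.

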